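Turn a wet chopping board over onto the draining grid

TASK

The green chopping board has been washed and left lying groove side up beside the draining tray, where its groove cannot drain. It is too wide and flat to pick up, so push it up against the tray's side, tip it up on edge there and on over the rim, then slide it until it lies flat and fully on the grid, groove side down and roughly square with the tray. Press gently, for the tray is thin sheet metal that dents, do not knock the beaker, the bottle or the utensil canister, and take the robot clear.

Things in the scene. Friction and masses are not known exactly. Their poses are not given: they have to be found in the camera images.
- board: green plastic chopping board, plain slab 230 (its x) x 150 (its y) x 13 mm (its z), 0.32 to 0.56 kg, square edges. Origin at the slab's centre. Its +z face has a dark juice groove around it 15 mm inside the edge; the other face is plain. It starts flat on the drainboard (origin 6.5 mm up), groove up, long sides within 15 degrees of the tray's, 10 to 95 mm off the tray on the tray's -y side.
- tray: draining tray fixed on the drainboard, folded sheet steel with straight upright sides: 460 (its x) x 280 (its y) x 30 mm high. Origin at the centre of its underside, z up. On top, level with the rim at 30 mm, lies a grid of bars 6 mm wide, 20 mm apart, running along its y. It does not move when pushed, but its thin sides dent when pressed with over 25 N.
- grid (a point): centre of the grid's top, 30 mm above the tray's origin, axes as the tray's. If the board's foot slides out as it goes over, so that it ends up leaning on the rim with its lower edge still on the drainboard, pushing that lower edge on towards the tray brings it over
- tray_side (a point): middle of the top edge of the tray's -y side, 140 mm from the tray's centre: the upright face below it (30 mm high, facing the tray's -y) is the wall to push the board against. Axes as the tray's
- beaker: upturned steel beaker, 74 mm across at the bottom and 85 mm tall, standing on the grid near its +x end. Origin at the centre of its underside. To be left alone
- bottle: clear bottle with a red cap, 68 mm across and 200 mm tall, standing on the drainboard to the right of the board. Origin at the centre of its underside. To be left alone
- canister: round perforated steel utensil canister, 90 mm across and 115 mm tall, with brush handles to 240 mm, standing on the drainboard beyond the tray's +y side. Origin at the centre of its underside. To be left alone
- board_mid (a point): the board's centre again, same axes. Friction: board on steel about 0.6, rubber fingertips on the board about 1. Fingertips that press its near long edge face at the tray with 8 to 15 N can carry that edge up by friction, swinging the board about its far long edge in the corner of drainboard and tray. On edge, flush with the tray, it stands by itself; it topples over the rim once tipped some 10 degrees on.

How it is judged:
By the outcome, as a careful person would: the job done as asked, in the order asked, and still so for the second after the job is handed in, with the robot touching nothing.
It also fails if it takes over 72 s, if anything falls off the work surface, if the arm or the gripper's body presses on something with over 40 N, if the wrist force passes 120 N, or if a joint passes its speed limit or range.

ROBOT

A 7-joint arm with a two-finger parallel gripper is mounted at the origin on the work surface. World frame = base frame: x ahead of the robot, y to its left, z up, the work surface at z = 0. Lengths are in m, angles in rad, forces in N, time in s.
With the tool pointing down it reaches from about 0.425 to 0.925 m from the base axis. Payload 6.8 kg.
Tool frame: the origin (TCP) lies on the mounting face of the last link; the fingertips stand 173 mm ahead of it and the grasp point (between the pads) lies 155 mm ahead of it; z points along the fingers, y is the direction in which the jaws open and shut (so a half turn about z gives the same grasp; the last joint's range is limited). The gripper opens to 85 mm and grips with 20 to 120 N. Pads are 22 mm wide; open, the fingers measure 114 mm over their backs; the gripper's body (76 mm by 85 mm) begins 54 mm behind the grasp point. The pads swing forward as they close: fully open they stand 13 mm farther back than shut.
Start: joints at [-1.358, 0.477, 0.022, 1.555, -0.011, 1.109, -0.083], TCP at [0.213, 0.641, 0.405] pointing down, gripper open.
Joint ranges: [-2.96, 2.96], [-0.34, 2.1], [-1.41, 1.46], [0.24, 2.44], [-1.37, 4.51], [0.17, 1.92], [-2.96, 2.96]. Speed limits (rad/s): [2.39, 2.39, 3.14, 3.14, 3.14, 3.14, 3.14].

INTERFACE

Orientations are given as a unit quaternion [w, x, y, z].
In Python, from station import sensors, read_camera, bot gives the robot as it stands. The module is installed in compiled form; this text tells all that it offers.
- The arm moves only by the tool play_rows, never from a script. Its argument "commands" is a list of rows, each a list of 4 numbers: the shift along the tool's x, y, z in m, then the turn about the tool's z in degrees. A call has 1 to 20 rows; each row shifts and turns the commanded pose from where the row before left it, along the tool's axes as they then stand; what a row does not reach is not made up. A row lasts 1/10 s, in which the tool goes at most 50 mm and 8.59 degrees, less where a joint would pass 70% of its speed; a pose out of reach is approached as far as the arm can. A call with a gripper value outside its range is refused whole. "claw" is the finger opening in m, from 0 to 0.0854, set as the call begins (left out, the last holds). The fingers move at their own pace and stop on an object; "force" is the grip in N (left out, the last holds). Time passes only in rows, so rows that do not move let the fingers close. It gives the time, the measured TCP pose, the force and the opening at its end, in the units of the state.
- sensors.get_obs(): the state, without advancing time (a new reading comes with each control period).
- read_camera(name): name is "side" or "top"; returns a dict with "frame" (420x560x3 uint8, blue, green, red), "depth" (420x560 float32, m along the optical axis (not along the pixel's ray), 0 where there is no reading), "fx", "fy", "cx", "cy" (pixels), "rvec" (rotation vector, rad) and "tvec" (3), from world to camera coordinates, as OpenCV has them. Camera axes: x right, y down, z forward; pixel columns grow to the right and rows downward; lengths in m; the calibration is good to about 2 mm. A picture is of the moment at which its call begins.
- bot.hand_in(): hands the job in, once; it reports no verdict.
The state is a dict: "t": time; "q": joint angles; "joint_vel": joint speeds; "joint_torque": joint torques, N m; "eef_pos": TCP position; "tool_rot": TCP orientation; "contact_force": force on the tool from outside, world axes, zero at the start; "torque": the same for the moment, N m; "gripper_width": opening from 0.0 (shut) to 1.0 (fully open).
Only numpy, scipy, OpenCV 4.12 (cv2) and the standard library are available. Lean on these libraries where they do the work, as an engineer would, in place of code of your own. Each camera call takes 0.05 s, during which the arm holds its last target.

## Working session

There is one attempt and no reset: what is moved stays moved. The work goes in short steps, Python scripts to look and compute and a tool call to move; the robot and the scene stay as the last step left them, time stands still between calls to the robot, and variables do not carry over. Pictures are saved under pics/ and viewed, and the job is handed in when it is done.

Besides the shell and the picture viewer there is one more tool, called by a JSON object that holds its "api" and its "payload", one argument or row to a line. play_rows: Moves the arm, as the interface text tells. Its arguments: {"type":"object","properties":{"commands":{"type":"array"},"claw":{"type":"number"},"force":{"type":"number"}},"required":["commands"]}

```bash
mkdir -p pics; ls
cat > h.py <<'E'
import numpy as np, cv2
from station import sensors, read_camera, bot
from scipy.spatial.transform import Rotation as R
def cam(n):
    c=read_camera(n); c['R']=cv2.Rodrigues(np.array(c['rvec'],float))[0]; c['t']=np.array(c['tvec'],float).ravel(); return c
def xyz(c):
    d=c['depth']; v,u=np.mgrid[:d.shape[0],:d.shape[1]]
    p=np.stack([(u-c['cx'])/c['fx']*d,(v-c['cy'])/c['fy']*d,d],-1)
    w=(p-c['t'])@c['R']; w[d==0]=np.nan; return w
def proj(c,P):
    q=np.atleast_2d(P)@c['R'].T+c['t']; return np.c_[q[:,0]/q[:,2]*c['fx']+c['cx'],q[:,1]/q[:,2]*c['fy']+c['cy']]
E
python3 - <<'E'
from h import *
o=sensors.get_obs(); print({k:np.round(v,3) for k,v in o.items()}); print(R.from_quat(np.roll(o['tool_rot'],-1)).as_matrix().round(3))
for n in ('side','top'):
    c=cam(n); cv2.imwrite(f'pics/{n}0.png',c['frame']); np.save(f'{n}0.npy',xyz(c)); print(n,-c['R'].T@c['t'],c['R'][2])
E
```

```text
pics
{'t': np.float64(0.0), 'q': array([-1.358,  0.478,  0.022,  1.556, -0.012,  1.109, -0.083]), 'joint_vel': array([-0.001,  0.001,  0.002,  0.   , -0.   , -0.001,  0.001]), 'joint_torque': array([ 1.0000e-03, -5.9643e+01,  1.6080e+00, -2.8119e+01,  1.2000e-02,
        9.0000e-03, -0.0000e+00]), 'eef_pos': array([0.213, 0.64 , 0.404]), 'tool_rot': array([-0.   ,  0.16 ,  0.987, -0.001]), 'contact_force': array([-0.695, -0.451,  0.949]), 'torque': array([-0.005,  0.001,  0.004]), 'gripper_width': np.float64(1.001)}
[[-0.949  0.315 -0.   ]
 [ 0.315  0.949 -0.002]
 [-0.    -0.002 -1.   ]]
side [ 0.11377368 -0.90542285  0.96265424] [ 0.34263775  0.6578406  -0.67070494]
top [ 0.35257895 -0.00367494  1.20501417] [ 0.20759698  0.00401716 -0.97820619]
```

View pics/side0.png

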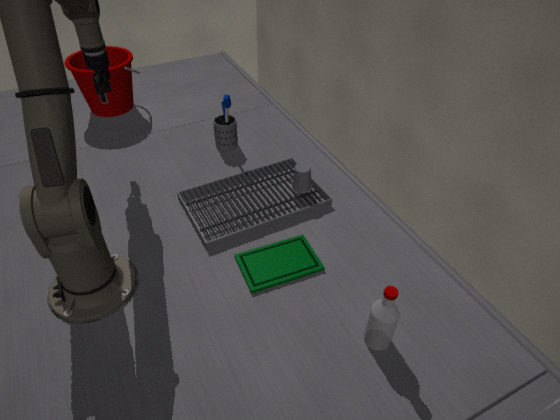

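View pics/top0.png

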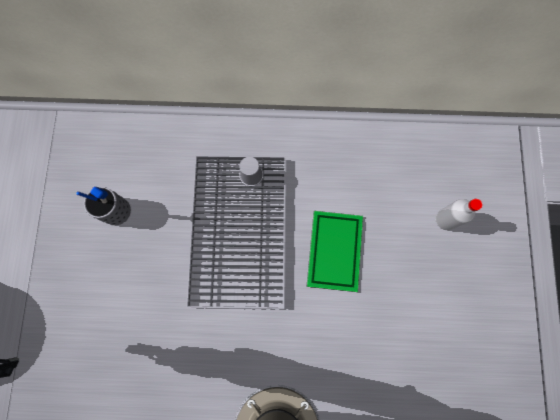

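```bash
cat >> h.py <<'E'
def green(c):
    f=c['frame'].astype(int); return (f[...,1]>f[...,0]+40)&(f[...,1]>f[...,2]+40)
def rectfit(P):
    r=cv2.minAreaRect((P*1000).astype(np.float32)); return r
E
python3 - <<'E'
from h import *
for n in ('top','side'):
    c=cam(n); w=xyz(c); g=green(c)
    P=w[g]; print(n,'board',len(P),np.nanmedian(P,0)); top=P[(P[:,2]>.008)]
    r=rectfit(top[:,:2]); print(r, cv2.boxPoints(r).round(1).tolist())
    m=(w[...,2]>.022)&(w[...,2]<.036)&(w[...,0]>.25)&(w[...,0]<.95)&(w[...,1]>-.1)&(w[...,1]<.35)&~g
    m=cv2.morphologyEx(m.astype(np.uint8),cv2.MORPH_CLOSE,np.ones((5,5)))
    k,l,s,_=cv2.connectedComponentsWithStats(m); i=1+s[1:,4].argmax(); 
    Q=w[(l==i)&(w[...,2]>.024)&(w[...,2]<.036)]; r=rectfit(Q[:,:2]); print('tray',len(Q),r,cv2.boxPoints(r).round(1).tolist(),np.median(Q[:,2]))
    for nm,lo,hi,box in (('beaker',.05,.2,(.3,.95,-.15,.3)),('bottle',.03,.25,(.3,.95,-.8,-.25)),('can',.03,.3,(.3,.95,.32,.6))):
        m=(w[...,2]>lo)&(w[...,2]<hi)&(w[...,0]>box[0])&(w[...,0]<box[1])&(w[...,1]>box[2])&(w[...,1]<box[3])
        Q=w[m]; print(nm,len(Q),Q.min(0).round(3),Q.max(0).round(3)) if len(Q) else print(nm,0)
E
```

```text
top board 3741 [ 0.5049957  -0.1551158   0.01280868]
((508.77008056640625, -154.96469116210938), (149.86279296875, 230.01492309570312), 85.95823669433594) [[388.79998779296875, -221.60000610351562], [618.2000122070312, -237.8000030517578], [628.7999877929688, -88.30000305175781], [399.29998779296875, -72.0999984741211]]
tray 5326 ((561.6588134765625, 138.6070098876953), (461.01983642578125, 280.5789489746094), 1.15768301486969) [[328.3999938964844, 274.20001220703125], [334.0, -6.300000190734863], [795.0, 3.0], [789.2999877929688, 283.5]] 0.029788731392828536
beaker 464 [0.697 0.074 0.05 ] [0.756 0.136 0.121]
bottle 870 [ 0.582 -0.524  0.03 ] [ 0.649 -0.46   0.204]
can 1227 [0.562 0.457 0.03 ] [0.652 0.563 0.242]
side board 2459 [ 0.50043067 -0.16189772  0.01556571]
((504.911865234375, -156.73681640625), (150.9695281982422, 228.3682098388672), 85.68522644042969) [[385.3999938964844, -223.39999389648438], [613.0999755859375, -240.60000610351562], [624.5, -90.0999984741211], [396.70001220703125, -72.9000015258789]]
tray 3599 ((558.8050537109375, 137.49557495117188), (462.8344421386719, 291.3655090332031), 0.9301708340644836) [[325.1000061035156, 279.3999938964844], [329.79998779296875, -11.899999618530273], [792.5999755859375, -4.400000095367432], [787.7999877929688, 286.8999938964844]] 0.03131811649209427
beaker 418 [0.694 0.07  0.05 ] [0.752 0.132 0.124]
bottle 1381 [ 0.578 -0.531  0.03 ] [ 0.642 -0.466  0.206]
can 774 [0.56  0.452 0.03 ] [0.652 0.563 0.245]
```

{"api": "play_rows", "payload": {
  "commands": [
    [0,-0.03,0,0],
    [0,-0.03,0,0],
    [0,-0.03,0,0],
    [0,-0.03,0,0],
    [-0.045,0,0,4.65],
    [-0.045,0,0,4.65],
    [-0.045,0,0,4.65],
    [-0.045,0,0,4.65],
    [-0.045,0,0,4.65],
    [-0.045,0,0,4.65],
    [-0.045,0,0,4.65],
    [-0.045,0,0,4.65],
    [-0.045,0,0,4.65],
    [-0.045,0,0,4.65],
    [-0.045,0,0,4.65],
    [-0.045,0,0,4.65],
    [-0.045,0,0,4.65],
    [-0.045,0,0,4.65],
    [-0.045,0,0,4.65],
    [-0.045,0,0,4.65]
  ]
}}

```text
t: 2.2
eef_pos: [0.5764, -0.0124, 0.4047]
tool_rot: [0.0, 0.725, 0.689, 0.0]
contact_force: [0.8, 0.2, -0.3]
gripper_width: 1.002
```

{"api": "play_rows", "payload": {
  "commands": [
    [-0.043,-0.01,0,0.18],
    [-0.043,-0.01,0,0.18],
    [-0.043,-0.01,0,0.18],
    [-0.043,-0.01,0,0.18],
    [-0.043,-0.01,0,0.18],
    [-0.043,-0.01,0,0.18],
    [0,0,0.038,0],
    [0,0,0.038,0],
    [0,0,0.038,0],
    [0,0,0.038,0],
    [0,0,0.038,0],
    [0,0,0,0]
  ]
}}

```text
t: 3.4
eef_pos: [0.4999, -0.2636, 0.2104]
tool_rot: [-0.004, 0.73, 0.683, -0.002]
contact_force: [-0.5, -0.0, -0.8]
gripper_width: 1.0
```

Run:
```python
from h import *
o=sensors.get_obs(); p=o['eef_pos']; print(o['t'],p.round(4),o['contact_force'].round(2),o['tool_rot'].round(4))
for n in ('side','top'):
    c=cam(n); w=xyz(c); cv2.imwrite(f'pics/{n}1.png',c['frame'])
    m=(abs(w[...,0]-p[0])<.08)&(abs(w[...,1]-p[1])<.04)&(w[...,2]>.02)&(w[...,2]<.16)
    Q=w[m]; print(n,len(Q),Q.min(0).round(3),Q.max(0).round(3),np.percentile(Q[:,2],[1,3,10]).round(3))
    Q=Q[Q[:,2]<.09]; print(Q.min(0).round(3),Q.max(0).round(3))
    f=c['frame']; q=proj(c,p-[0,0,.15])[0].astype(int); a=f[max(q[1]-70,0):q[1]+70,max(q[0]-90,0):q[0]+90]; cv2.imwrite(f'pics/{n}1c.png',cv2.resize(a,None,fx=4,fy=4))
```

```text
3.4 [ 0.4999 -0.2636  0.2104] [-0.46 -0.01 -0.79] [-0.0041  0.7304  0.683  -0.0019]
side 839 [ 0.423 -0.284  0.02 ] [ 0.568 -0.225  0.16 ] [0.059 0.064 0.081]
[ 0.441 -0.279  0.02 ] [ 0.553 -0.225  0.089]
top 75 [ 0.539 -0.266  0.057] [ 0.574 -0.248  0.159] [0.057 0.065 0.096]
[ 0.544 -0.26   0.057] [ 0.556 -0.254  0.083]
```

View pics/side1c.png

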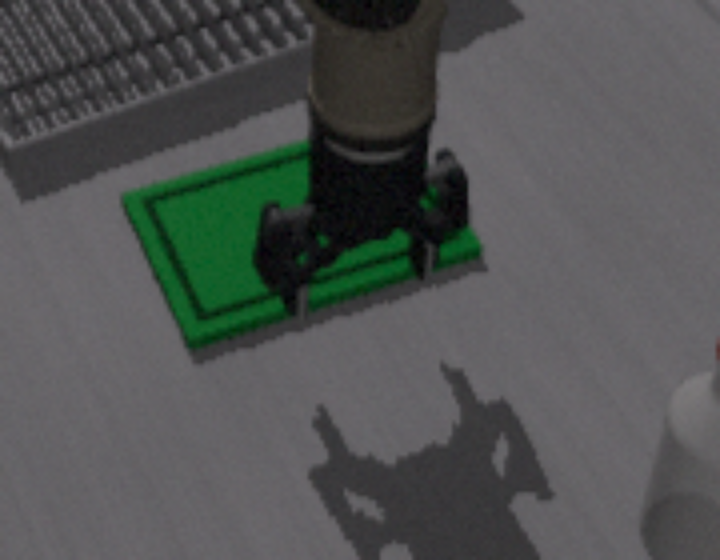

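Run:
```python
from h import *
o=sensors.get_obs(); p=o['eef_pos']; print(p.round(4),o['t'])
c=cam('side'); w=xyz(c); Rt=R.from_quat(np.roll(o['tool_rot'],-1)).as_matrix()
T=(w-p)@Rt  # tool coords
m=(abs(T[...,0])<.03)&(abs(T[...,1])<.07)&(w[...,2]>.02)&(T[...,2]>.1)
for s in (-1,1):
    Q=T[m&(T[...,1]*s>0)]
    for z in np.arange(.1,.19,.01):
        q=Q[(Q[:,2]>=z)&(Q[:,2]<z+.01)]
        if len(q): print(s,round(z,2),len(q),(q.min(0)*1000).round(),(q.max(0)*1000).round())
```

```text
[ 0.5017 -0.2652  0.215 ] 3.5
-1 0.1 49 [-13. -69. 100.] [ 11. -40. 110.]
-1 0.11 15 [-12. -60. 110.] [ 12. -44. 119.]
-1 0.12 14 [-13. -59. 120.] [  3. -45. 130.]
-1 0.13 20 [-11. -58. 130.] [  7. -44. 140.]
-1 0.14 13 [-11. -58. 140.] [  5. -47. 150.]
-1 0.15 5 [-10. -54. 150.] [ -5. -46. 157.]
1 0.1 53 [-14.  37. 101.] [ 12.  68. 110.]
1 0.11 15 [-13.  40. 110.] [ -2.  60. 118.]
1 0.12 13 [-12.  41. 121.] [  8.  50. 129.]
1 0.13 16 [-11.  41. 130.] [ 10.  52. 140.]
1 0.14 16 [-10.  41. 140.] [  9.  54. 150.]
1 0.15 12 [ -9.  41. 151.] [ 14.  47. 159.]
```

{"api": "play_rows", "payload": {
  "commands": [
    [0,0,0.02,0],
    [0,0,0.02,0],
    [0,0,0.009,0],
    [0,0,0,0],
    [0.01,0,0,0],
    [0.008,0,0,0],
    [0.006,0,0,0],
    [0.006,0,0,-0.5],
    [0.006,0,0,-0.5],
    [0.006,0,0,-0.5],
    [0.006,0,0,-0.5],
    [0.006,0,0,-0.5],
    [0.006,0,0,-0.5],
    [0.006,0,0,-0.5],
    [0.006,0,0,-0.5],
    [0.006,0,0,-0.5],
    [0.006,0,0,-0.5],
    [0,0,0,0]
  ]
}}

```text
t: 5.35
eef_pos: [0.505, -0.1794, 0.1654]
tool_rot: [-0.001, 0.699, 0.715, 0.0]
contact_force: [-0.0, -0.8, 0.5]
gripper_width: 1.001
```

```bash
cat > look.py <<'E'
from h import *
import sys
tag=sys.argv[1]
o=sensors.get_obs(); p=o['eef_pos']; Rt=R.from_quat(np.roll(o['tool_rot'],-1)).as_matrix()
print('t',round(float(o['t']),2),'p',p.round(4),'yawx',round(np.degrees(np.arctan2(Rt[1,1],Rt[0,1])),2),'F',o['contact_force'].round(2))
for n in sys.argv[2].split(','):
    c=cam(n); w=xyz(c); g=green(c); P=w[g]
    f=c['frame']; a=f[130:330,150:400] if n=='side' else f[130:330,170:420]; cv2.imwrite(f'pics/{n}{tag}.png',cv2.resize(a,None,fx=3,fy=3,interpolation=cv2.INTER_CUBIC))
    P=P[np.isfinite(P).all(1)]; print(n,len(P),P.min(0).round(3),P.max(0).round(3))
    r=rectfit(P[:,:2]); print(np.round(r[0],1),np.round(r[1],1),round(r[2],2),cv2.boxPoints(r).round().tolist())
E
python3 look.py 2 top,side
```

```text
t 5.35 p [ 0.505  -0.1794  0.1654] yawx 1.26 F [-0.05 -0.81  0.54]
top 2089 [ 0.388 -0.166 -0.004] [ 0.616 -0.012  0.687]
[502. -89.] [149.5 231.8] 88.92 [[385.0, -162.0], [616.0, -166.0], [619.0, -16.0], [388.0, -12.0]]
side 1127 [ 0.383 -0.17   0.004] [ 0.614 -0.017  0.022]
[498.3 -92.6] [229.9 152.1] 0.75 [[382.0, -18.0], [384.0, -170.0], [614.0, -167.0], [612.0, -15.0]]
```

View pics/top2.png

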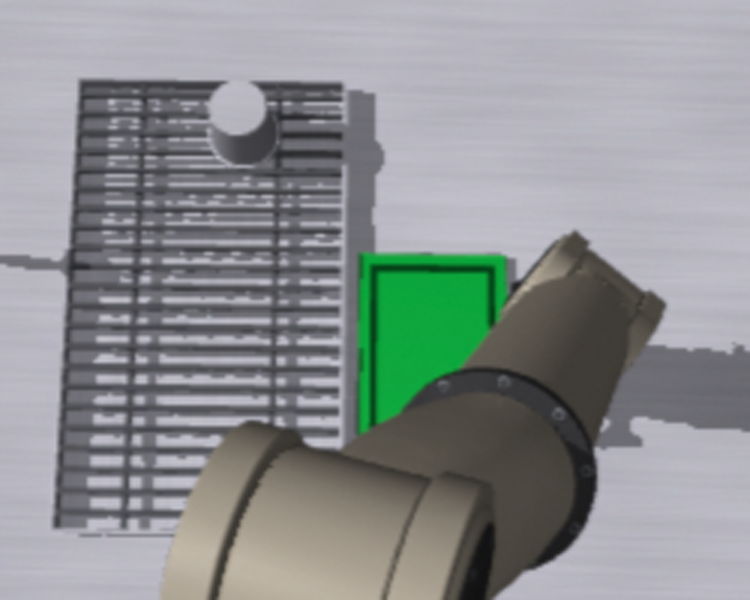

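View pics/side2.png

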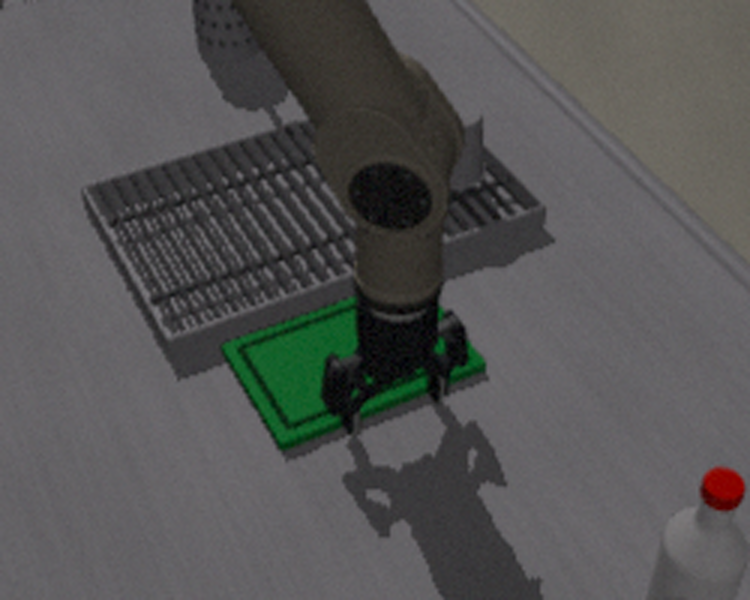

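{"api": "play_rows", "payload": {
  "commands": [
    [0.002,0,0,0],
    [0.002,0,0,0],
    [0.002,0,0,0],
    [0.001,0,0,0],
    [0.001,0,0,0],
    [0.001,0,0,0],
    [0,0,0,0]
  ]
}}

```text
t: 6.15
eef_pos: [0.5049, -0.1718, 0.1657]
tool_rot: [-0.0, 0.7, 0.714, 0.0]
contact_force: [-0.1, -0.9, 0.5]
gripper_width: 0.996
```

{"api": "play_rows", "payload": {
  "commands": [
    [0.001,0,0,0],
    [0.001,0,0,0],
    [0.001,0,0,0]
  ]
}}

```text
t: 6.45
eef_pos: [0.5049, -0.169, 0.1657]
tool_rot: [0.0, 0.7, 0.714, 0.0]
contact_force: [0.2, -1.7, -1.1]
gripper_width: 0.999
```

```bash
python3 look.py 3 top
```

```text
t 6.45 p [ 0.5049 -0.169   0.1657] yawx 1.13 F [ 0.2  -1.67 -1.13]
top 1990 [ 0.394 -0.157 -0.004] [ 0.618 -0.005  0.673]
[506.7 -84.2] [221.4 151. ] 1.8 [[394.0, -12.0], [398.0, -163.0], [620.0, -156.0], [615.0, -5.0]]
```

{"api": "play_rows", "payload": {
  "commands": [
    [0.001,0,0,0],
    [0.001,0,0,0],
    [0.001,0,0,0]
  ]
}}

```text
t: 6.8
eef_pos: [0.5048, -0.166, 0.1657]
tool_rot: [0.0, 0.7, 0.714, 0.0]
contact_force: [0.9, -2.7, -1.8]
gripper_width: 0.998
```

{"api": "play_rows", "payload": {
  "commands": [
    [0.001,0,0,0],
    [0.001,0,0,0]
  ]
}}

```text
t: 7.0
eef_pos: [0.5048, -0.1652, 0.1659]
tool_rot: [0.001, 0.7, 0.714, -0.0]
contact_force: [0.5, -8.7, -2.9]
gripper_width: 0.999
```

{"api": "play_rows", "payload": {
  "commands": [
    [0.001,0,0,0]
  ]
}}

```text
t: 7.1
eef_pos: [0.5048, -0.165, 0.166]
tool_rot: [0.002, 0.7, 0.714, -0.001]
contact_force: [-0.6, -10.8, -2.4]
gripper_width: 0.999
```

```bash
cat > traj.py <<'E'
import numpy as np
def cmd(th,c,h=6.,L=150.,t=13.):
    s,k=np.sin(th),np.cos(th)
    return np.array([-L*k-(t-h)*s+c*k, L*s+h*k-c*s])
th=np.radians(np.arange(0,91,2)); 
c=np.full(len(th),2.2)
P=np.array([cmd(a,b) for a,b in zip(th,c)])
d=np.diff(P,axis=0)
for i in range(len(d)): print(int(round(np.degrees(th[i+1]))),P[i+1].round(1),[round(d[i,0]/1000,4),0,round(-d[i,1]/1000,4),0])
E
python3 traj.py
```

```text
2 [-148.    11.2] [np.float64(-0.0002), 0, np.float64(-0.0052), 0]
4 [-147.9   16.3] [np.float64(0.0), 0, np.float64(-0.0051), 0]
6 [-147.7   21.4] [np.float64(0.0002), 0, np.float64(-0.0051), 0]
8 [-147.3   26.5] [np.float64(0.0004), 0, np.float64(-0.0051), 0]
10 [-146.8   31.6] [np.float64(0.0006), 0, np.float64(-0.0051), 0]
12 [-146.    36.6] [np.float64(0.0007), 0, np.float64(-0.005), 0]
14 [-145.1   41.6] [np.float64(0.0009), 0, np.float64(-0.005), 0]
16 [-144.    46.5] [np.float64(0.0011), 0, np.float64(-0.0049), 0]
18 [-142.7   51.4] [np.float64(0.0013), 0, np.float64(-0.0049), 0]
20 [-141.3   56.2] [np.float64(0.0014), 0, np.float64(-0.0048), 0]
22 [-139.7   60.9] [np.float64(0.0016), 0, np.float64(-0.0047), 0]
24 [-137.9   65.6] [np.float64(0.0018), 0, np.float64(-0.0047), 0]
26 [-135.9   70.2] [np.float64(0.002), 0, np.float64(-0.0046), 0]
28 [-133.8   74.7] [np.float64(0.0021), 0, np.float64(-0.0045), 0]
30 [-131.5   79.1] [np.float64(0.0023), 0, np.float64(-0.0044), 0]
32 [-129.1   83.4] [np.float64(0.0024), 0, np.float64(-0.0043), 0]
34 [-126.4   87.6] [np.float64(0.0026
[... 1156 characters left out ...]
140.9] [np.float64(0.0047), 0, np.float64(-0.0017), 0]
72 [-52.3 142.4] [np.float64(0.0048), 0, np.float64(-0.0015), 0]
74 [-47.5 143.7] [np.float64(0.0049), 0, np.float64(-0.0013), 0]
76 [-42.5 144.9] [np.float64(0.0049), 0, np.float64(-0.0011), 0]
78 [-37.6 145.8] [np.float64(0.005), 0, np.float64(-0.001), 0]
80 [-32.6 146.6] [np.float64(0.005), 0, np.float64(-0.0008), 0]
82 [-27.5 147.2] [np.float64(0.0051), 0, np.float64(-0.0006), 0]
84 [-22.4 147.6] [np.float64(0.0051), 0, np.float64(-0.0004), 0]
86 [-17.3 147.9] [np.float64(0.0051), 0, np.float64(-0.0002), 0]
88 [-12.2 147.9] [np.float64(0.0051), 0, np.float64(-0.0001), 0]
90 [ -7.  147.8] [np.float64(0.0052), 0, np.float64(0.0001), 0]
```

{"api": "play_rows", "payload": {
  "commands": [
    [0,0,-0.0026,0],
    [0,0,-0.0026,0],
    [0,0,-0.0026,0],
    [0,0,-0.0026,0]
  ]
}}

```text
t: 7.5
eef_pos: [0.5047, -0.1649, 0.1765]
tool_rot: [0.002, 0.7, 0.714, -0.001]
contact_force: [0.8, -7.8, -1.6]
gripper_width: 1.0
```

```bash
python3 look.py 4 side
```

```text
t 7.5 p [ 0.5047 -0.1649  0.1765] yawx 1.08 F [ 0.77 -7.79 -1.56]
side 947 [ 0.384 -0.173  0.012] [ 0.614 -0.01   0.079]
[499.  -90.1] [230.8 161. ] 3.06 [[379.0, -16.0], [388.0, -177.0], [619.0, -164.0], [610.0, -4.0]]
```

View pics/side4.png

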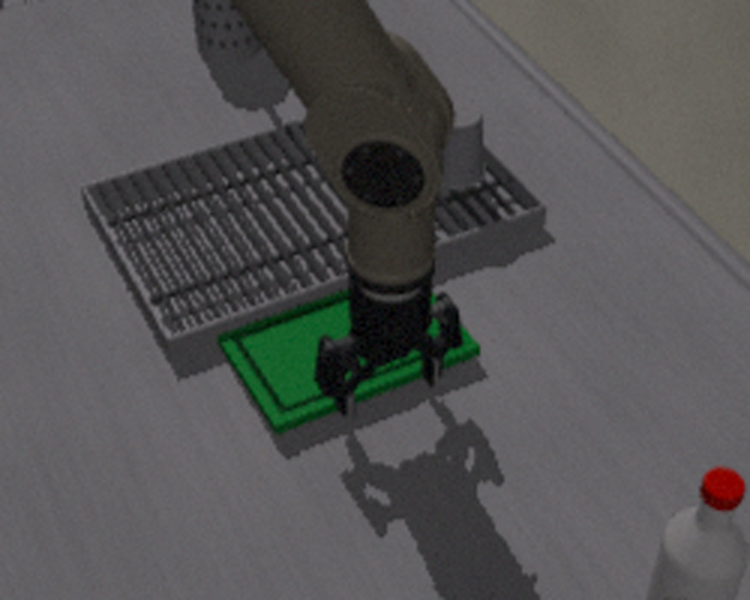

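The near edge is rising with the fingers: there is shadow below it at about (290,445), and the far edge sits in the corner of the tray. I'll continue along the arc.

{"api": "play_rows", "payload": {
  "commands": [
    [0.0003,0,-0.0026,0],
    [0.0003,0,-0.0025,0],
    [0.0003,0,-0.0026,0],
    [0.0003,0,-0.0025,0],
    [0.0003,0,-0.0026,0],
    [0.0003,0,-0.0025,0]
  ]
}}

```text
t: 8.15
eef_pos: [0.5047, -0.1633, 0.1919]
tool_rot: [0.002, 0.7, 0.714, -0.001]
contact_force: [-0.0, -8.8, -1.1]
gripper_width: 1.002
```

{"api": "play_rows", "payload": {
  "commands": [
    [0.0004,0,-0.0025,0],
    [0.0004,0,-0.0025,0],
    [0.0005,0,-0.0025,0],
    [0.0005,0,-0.0025,0],
    [0.0006,0,-0.0025,0],
    [0.0006,0,-0.0024,0]
  ]
}}

```text
t: 8.75
eef_pos: [0.5046, -0.1602, 0.2069]
tool_rot: [0.002, 0.7, 0.714, -0.001]
contact_force: [0.1, -8.2, 0.0]
gripper_width: 1.002
```

{"api": "play_rows", "payload": {
  "commands": [
    [0.0006,0,-0.0025,0],
    [0.0007,0,-0.0024,0],
    [0.0007,0,-0.0024,0],
    [0.0007,0,-0.0024,0],
    [0.0008,0,-0.0024,0],
    [0.0008,0,-0.0023,0],
    [0.0009,0,-0.0024,0],
    [0.0009,0,-0.0023,0]
  ]
}}

```text
t: 9.55
eef_pos: [0.5045, -0.1538, 0.226]
tool_rot: [0.001, 0.7, 0.714, -0.0]
contact_force: [-1.2, -7.3, 0.0]
gripper_width: 1.0
```

{"api": "play_rows", "payload": {
  "commands": [
    [0.001,0,-0.0023,0],
    [0.001,0,-0.0023,0],
    [0.001,0,-0.0023,0],
    [0.0011,0,-0.0022,0],
    [0.0011,0,-0.0022,0],
    [0.0012,0,-0.0022,0],
    [0.0012,0,-0.0022,0],
    [0.0012,0,-0.0021,0]
  ]
}}

```text
t: 10.35
eef_pos: [0.5044, -0.1447, 0.2438]
tool_rot: [0.001, 0.7, 0.714, -0.0]
contact_force: [-0.3, -6.0, 2.2]
gripper_width: 0.997
```

```bash
python3 look.py 5 side
```

```text
t 10.35 p [ 0.5044 -0.1447  0.2438] yawx 1.09 F [-0.3  -6.04  2.24]
side 490 [ 0.384 -0.139  0.021] [ 0.612 -0.019  0.095]
[498.  -79.5] [119.4 228.8] 89.64 [[383.0, -138.0], [612.0, -140.0], [613.0, -21.0], [384.0, -19.0]]
```

View pics/side5.png

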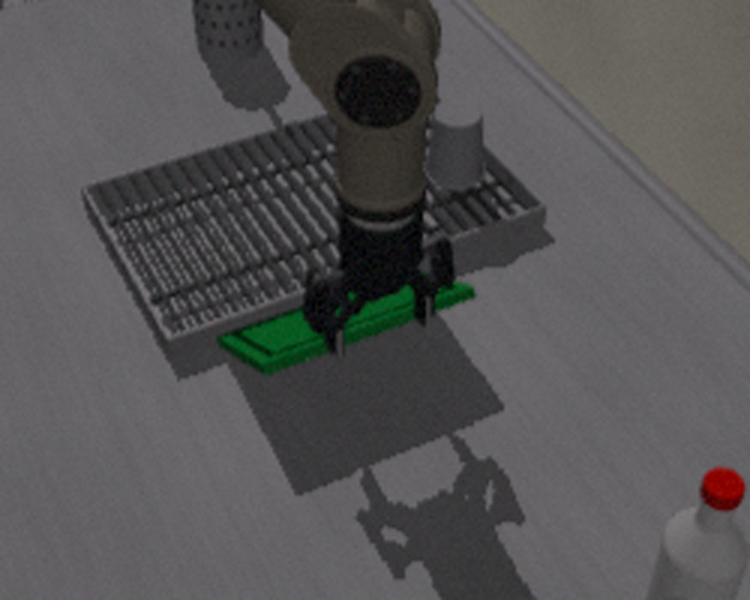

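{"api": "play_rows", "payload": {
  "commands": [
    [0.0016,0,-0.002,0],
    [0.0015,0,-0.002,0],
    [0.0014,0,-0.002,0],
    [0.0014,0,-0.0021,0],
    [0.0015,0,-0.002,0],
    [0.0015,0,-0.002,0],
    [0.0016,0,-0.002,0],
    [0.0016,0,-0.0019,0]
  ]
}}

```text
t: 11.2
eef_pos: [0.5041, -0.1329, 0.26]
tool_rot: [0.001, 0.7, 0.714, -0.0]
contact_force: [-0.8, -7.5, 3.4]
gripper_width: 0.998
```

{"api": "play_rows", "payload": {
  "commands": [
    [0.0016,0,-0.0019,0],
    [0.0017,0,-0.0018,0],
    [0.0017,0,-0.0018,0],
    [0.0017,0,-0.0018,0],
    [0.0018,0,-0.0018,0],
    [0.0018,0,-0.0017,0],
    [0.0018,0,-0.0017,0],
    [0.0019,0,-0.0016,0]
  ]
}}

```text
t: 12.0
eef_pos: [0.5039, -0.119, 0.2743]
tool_rot: [0.002, 0.7, 0.714, -0.0]
contact_force: [-1.6, -9.3, 5.9]
gripper_width: 0.997
```

{"api": "play_rows", "payload": {
  "commands": [
    [0.0018,0,-0.0016,0],
    [0.0018,0,-0.0016,0],
    [0.0019,0,-0.0015,0],
    [0.0019,0,-0.0015,0],
    [0.002,0,-0.0015,0],
    [0.002,0,-0.0015,0],
    [0.002,0,-0.0014,0],
    [0.0021,0,-0.0014,0]
  ]
}}

```text
t: 12.8
eef_pos: [0.5037, -0.1034, 0.2865]
tool_rot: [0.001, 0.7, 0.714, -0.0]
contact_force: [-0.7, -7.0, 7.5]
gripper_width: 0.999
```

{"api": "play_rows", "payload": {
  "commands": [
    [0.0021,0,-0.0013,0],
    [0.0021,0,-0.0013,0],
    [0.0021,0,-0.0013,0],
    [0.0022,0,-0.0012,0],
    [0.0022,0,-0.0012,0],
    [0.0022,0,-0.0011,0],
    [0.0022,0,-0.0011,0],
    [0.0022,0,-0.0011,0]
  ]
}}

```text
t: 13.6
eef_pos: [0.5035, -0.0861, 0.2963]
tool_rot: [0.001, 0.7, 0.714, 0.0]
contact_force: [-0.6, -6.6, 10.5]
gripper_width: 1.0
```

```bash
python3 look.py 6 side
```

```text
t 13.6 p [ 0.5035 -0.0861  0.2963] yawx 1.08 F [-0.63 -6.64 10.52]
side 168 [ 0.387 -0.084  0.134] [ 0.61  -0.069  0.144]
[498.6 -77.4] [223.3  11.7] 1.42 [[387.0, -74.0], [387.0, -86.0], [610.0, -80.0], [610.0, -69.0]]
```

View pics/side6.png

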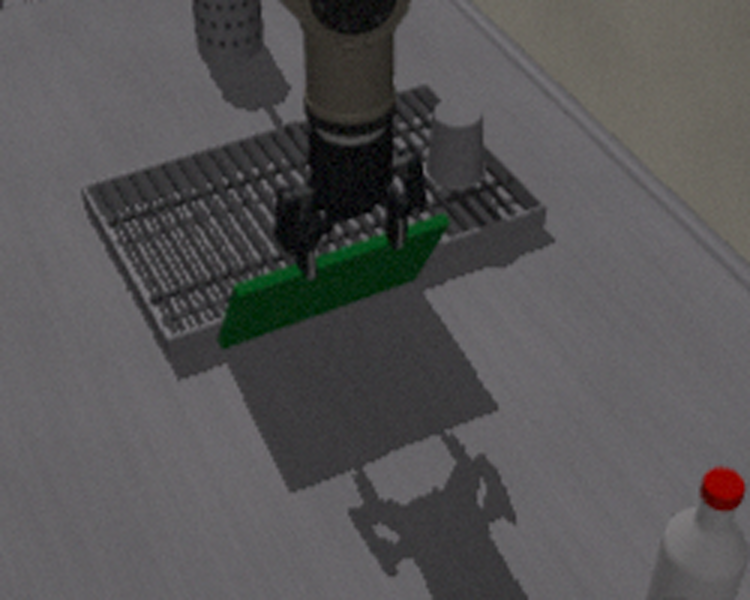

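{"api": "play_rows", "payload": {
  "commands": [
    [0.0023,0,-0.0011,0],
    [0.0023,0,-0.0011,0],
    [0.0023,0,-0.001,0],
    [0.0023,0,-0.001,0],
    [0.0024,0,-0.001,0],
    [0.0024,0,-0.0009,0],
    [0.0024,0,-0.0009,0],
    [0.0024,0,-0.0008,0]
  ]
}}

```text
t: 14.45
eef_pos: [0.5032, -0.0664, 0.304]
tool_rot: [0.001, 0.7, 0.714, 0.001]
contact_force: [-1.5, -4.8, 10.4]
gripper_width: 1.005
```

{"api": "play_rows", "payload": {
  "commands": [
    [0.0024,0,-0.0007,0],
    [0.0025,0,-0.0007,0],
    [0.0025,0,-0.0006,0],
    [0.0025,0,-0.0006,0],
    [0.0025,0,-0.0006,0],
    [0.0025,0,-0.0005,0],
    [0.0025,0,-0.0005,0],
    [0.0025,0,-0.0004,0]
  ]
}}

```text
t: 15.25
eef_pos: [0.5029, -0.0459, 0.3085]
tool_rot: [0.0, 0.7, 0.714, 0.001]
contact_force: [-1.4, -1.6, 10.1]
gripper_width: 1.004
```

```bash
python3 look.py 7 side
```

```text
t 15.25 p [ 0.5029 -0.0459  0.3085] yawx 1.13 F [-1.43 -1.64 10.1 ]
side 193 [ 0.385 -0.045  0.005] [ 0.612 -0.015  0.155]
[498.5 -30. ] [227.2  28.6] 1.31 [[385.0, -18.0], [385.0, -47.0], [612.0, -42.0], [612.0, -13.0]]
```

View pics/side7.png

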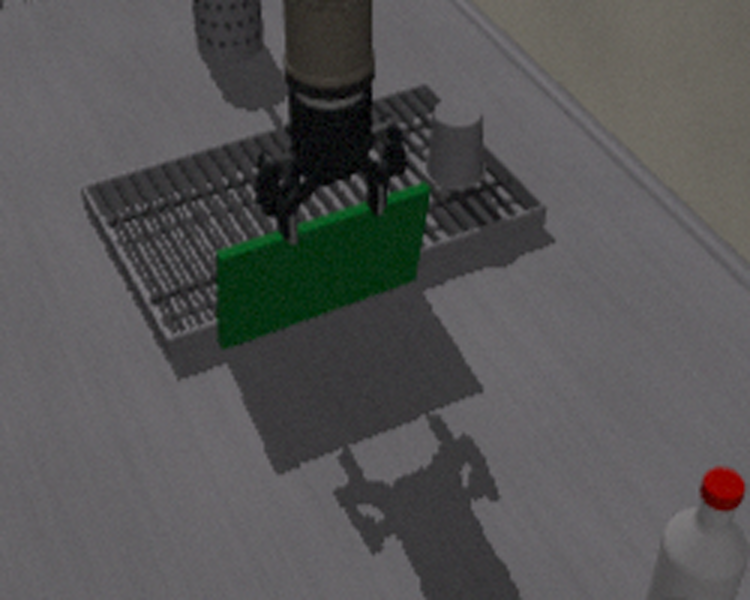

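{"api": "play_rows", "payload": {
  "commands": [
    [0.0025,0,-0.0005,0],
    [0.0025,0,-0.0005,0],
    [0.0026,0,-0.0004,0],
    [0.0026,0,-0.0003,0],
    [0.0026,0,-0.0002,0],
    [0.0026,0,-0.0001,0],
    [0.0026,0,0,0],
    [0.0026,0,0,0]
  ]
}}

```text
t: 16.1
eef_pos: [0.5024, -0.0246, 0.3102]
tool_rot: [0.0, 0.7, 0.714, 0.001]
contact_force: [-0.3, 0.5, 7.2]
gripper_width: 0.999
```

{"api": "play_rows", "payload": {
  "commands": [
    [0.0022,0,0,0],
    [0.0016,0,0,0]
  ]
}}

```text
t: 16.3
eef_pos: [0.5024, -0.0208, 0.3103]
tool_rot: [0.0, 0.7, 0.714, 0.001]
contact_force: [0.3, -3.1, 8.2]
gripper_width: 1.0
```

```bash
python3 look.py 8 side
```

```text
t 16.3 p [ 0.5024 -0.0208  0.3103] yawx 1.17 F [ 0.33 -3.13  8.24]
side 227 [ 0.385 -0.022  0.01 ] [ 0.611 -0.003  0.156]
[497.9 -13.4] [226.7  16.7] 0.88 [[384.0, -7.0], [385.0, -23.0], [611.0, -20.0], [611.0, -3.0]]
```

View pics/side8.png

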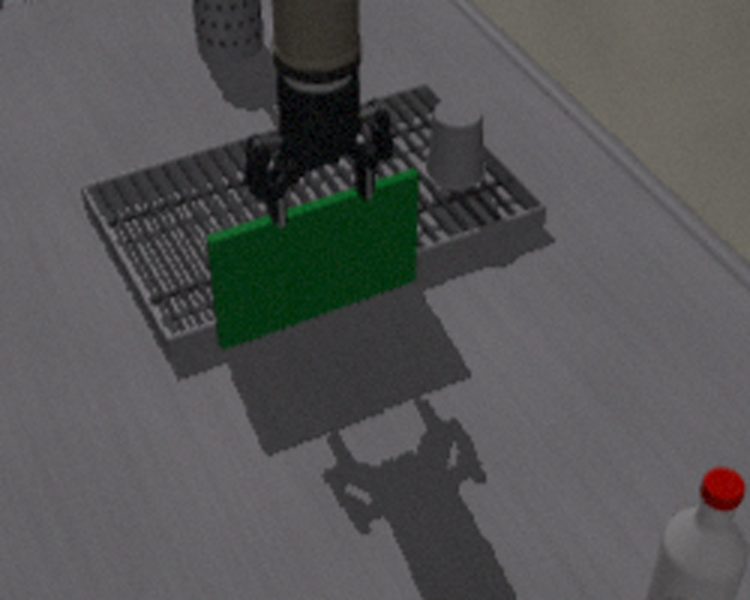

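{"api": "play_rows", "payload": {
  "commands": [
    [0,0,-0.004,0],
    [0,0,-0.008,0],
    [0,0,-0.012,0],
    [-0.01,0,0,0],
    [-0.02,0,0,0],
    [-0.015,0,0,0],
    [0,0,0,0]
  ]
}}

```text
t: 17.05
eef_pos: [0.5024, -0.069, 0.3336]
tool_rot: [0.0, 0.701, 0.713, -0.0]
contact_force: [0.1, -0.3, 0.0]
gripper_width: 0.999
```

```bash
python3 look.py 9 side
```

```text
t 17.05 p [ 0.5024 -0.069   0.3336] yawx 0.91 F [ 0.11 -0.25  0.03]
side 229 [ 0.385 -0.021  0.002] [ 0.612 -0.002  0.157]
[498.4 -12.5] [226.9  15.9] 1.44 [[385.0, -7.0], [385.0, -23.0], [612.0, -18.0], [612.0, -2.0]]
```

View pics/side9.png

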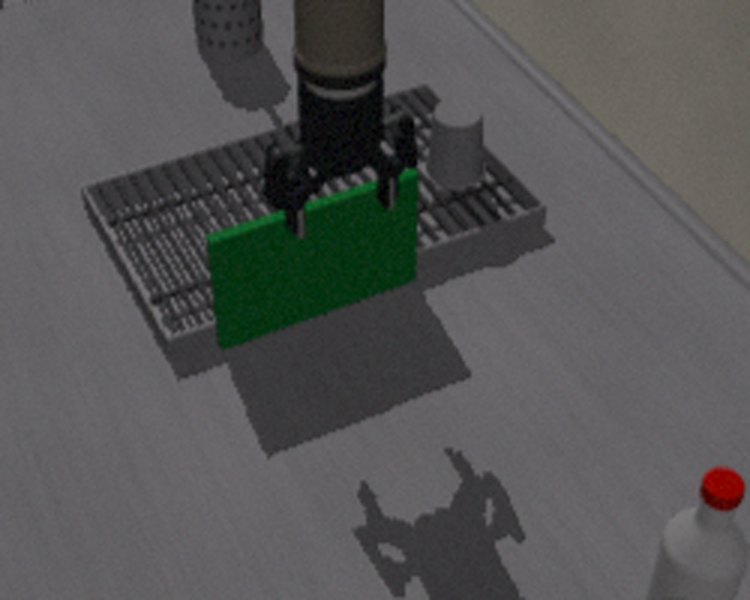

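The board stands on edge by itself against the tray with the fingers clear of it. Next I'll lower the fingertips behind it and tip it on.

{"api": "play_rows", "payload": {
  "commands": [
    [0,0,0.02,0],
    [0,0,0.02,0],
    [0,0,0.018,0],
    [0,0,0,0],
    [0.01,0,0,0],
    [0.01,0,0,0],
    [0.007,0,0,0],
    [0.004,0,0,0],
    [0.003,0,0,0],
    [0.003,0,0,0],
    [0.002,0,0,0],
    [0.002,0,0,0]
  ]
}}

```text
t: 18.3
eef_pos: [0.502, -0.0256, 0.2754]
tool_rot: [0.0, 0.7, 0.714, -0.0]
contact_force: [-0.4, -1.6, 2.1]
gripper_width: 0.995
```

{"api": "play_rows", "payload": {
  "commands": [
    [0.002,0,0,0],
    [0.002,0,0,0],
    [0.002,0,0,0],
    [0.002,0,0,0]
  ]
}}

```text
t: 18.7
eef_pos: [0.5018, -0.0172, 0.2753]
tool_rot: [-0.0, 0.7, 0.714, 0.0]
contact_force: [-0.5, -1.5, 0.3]
gripper_width: 1.0
```

```bash
python3 look.py 10 side
```

```text
t 18.7 p [ 0.5018 -0.0172  0.2753] yawx 1.14 F [-0.54 -1.45  0.32]
side 149 [ 0.385 -0.021  0.004] [0.613 0.01  0.157]
[498.8  -6.3] [227.5  28.2] 1.08 [[385.0, 6.0], [385.0, -23.0], [613.0, -18.0], [612.0, 10.0]]
```

View pics/side10.png

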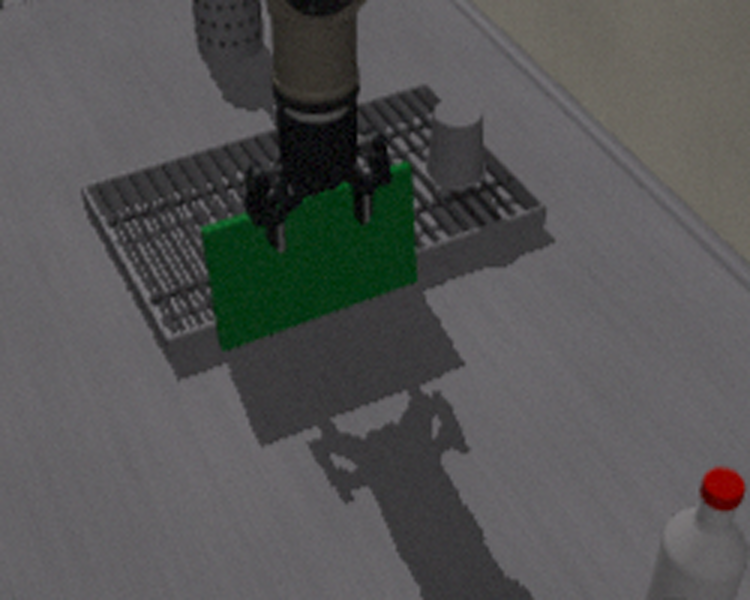

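{"api": "play_rows", "payload": {
  "commands": [
    [0.003,0,0,0],
    [0.003,0,0,0],
    [0.003,0,0,0],
    [0.003,0,0,0],
    [0,0,0,0]
  ]
}}

```text
t: 19.25
eef_pos: [0.5016, -0.0047, 0.2752]
tool_rot: [-0.0, 0.7, 0.714, 0.0]
contact_force: [-0.7, 0.6, -0.8]
gripper_width: 1.001
```

```bash
python3 look.py 11 side
```

```text
t 19.25 p [ 0.5016 -0.0047  0.2752] yawx 1.19 F [-0.71  0.57 -0.84]
side 180 [ 0.384 -0.029  0.008] [0.61  0.029 0.151]
[497.4   1.7] [225.3  56.6] 1.09 [[384.0, 28.0], [385.0, -29.0], [611.0, -25.0], [609.0, 32.0]]
```

View pics/side11.png

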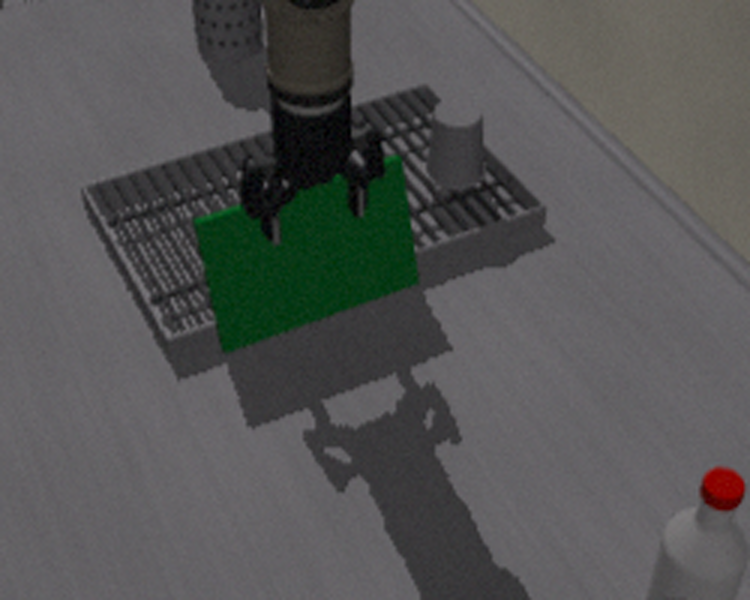

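{"api": "play_rows", "payload": {
  "commands": [
    [0,0,0,0],
    [0,0,0,0],
    [0,0,0,0],
    [0,0,0,0],
    [0,0,0,0]
  ]
}}

```text
t: 19.8
eef_pos: [0.5016, -0.0054, 0.2753]
tool_rot: [0.0, 0.7, 0.714, 0.0]
contact_force: [-0.1, -0.2, -0.4]
gripper_width: 0.999
```

```bash
python3 look.py 12 side,top
```

```text
t 19.8 p [ 0.5016 -0.0054  0.2753] yawx 1.13 F [-0.07 -0.16 -0.44]
side 2210 [ 0.382 -0.063  0.035] [0.613 0.092 0.052]
[497.2  15.7] [229.1 152.8] 1.3 [[381.0, 89.0], [384.0, -63.0], [614.0, -58.0], [610.0, 95.0]]
top 396 [ 0.389 -0.058  0.038] [0.614 0.095 0.547]
[495.7  23. ] [263.4 107.9] 46.48 [[366.0, -35.0], [444.0, -110.0], [626.0, 81.0], [547.0, 156.0]]
```

View pics/side12.png

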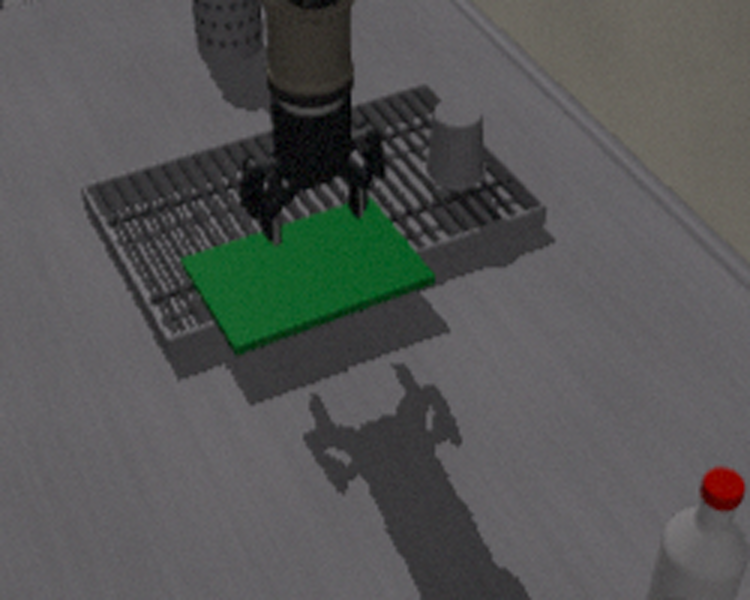

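The board has toppled over and lies plain side up on the grid. Its near edge overhangs the rim at about (240,348)–(430,278), around 55 mm past the tray side. I'll go behind that edge and slide the board on.

{"api": "play_rows", "payload": {
  "commands": [
    [-0.03,0,0,0],
    [-0.035,0,0,0],
    [-0.03,0,0,0],
    [0,0,0.025,0],
    [0,0,0.03,0],
    [0,0,0.025,0],
    [0,0,0,0],
    [0,0,0,0]
  ]
}}

```text
t: 20.7
eef_pos: [0.5035, -0.1005, 0.1955]
tool_rot: [-0.0, 0.7, 0.714, -0.0]
contact_force: [-0.4, 0.3, 0.9]
gripper_width: 1.002
```

{"api": "play_rows", "payload": {
  "commands": [
    [0.008,0,0,0],
    [0.008,0,0,0],
    [0.006,0,0,0],
    [0.004,0,0,0],
    [0.004,0,0,0],
    [0.004,0,0,0],
    [0.004,0,0,0],
    [0.004,0,0,0]
  ]
}}

```text
t: 21.5
eef_pos: [0.5028, -0.059, 0.1955]
tool_rot: [0.001, 0.7, 0.714, -0.0]
contact_force: [0.5, -5.1, 4.7]
gripper_width: 0.996
```

```bash
python3 look.py 13 side,top
```

```text
t 21.5 p [ 0.5028 -0.059   0.1955] yawx 1.07 F [ 0.53 -5.06  4.74]
side 1110 [ 0.383 -0.052  0.037] [0.614 0.102 0.052]
[497.2  26.6] [230.8 152.4] 1.54 [[380.0, 100.0], [384.0, -53.0], [615.0, -46.0], [610.0, 106.0]]
top 1766 [ 0.389 -0.026  0.035] [0.616 0.105 0.645]
[502.3  40.8] [130.7 227.6] 89.3 [[388.0, -23.0], [615.0, -26.0], [617.0, 105.0], [389.0, 108.0]]
```

View pics/side13.png

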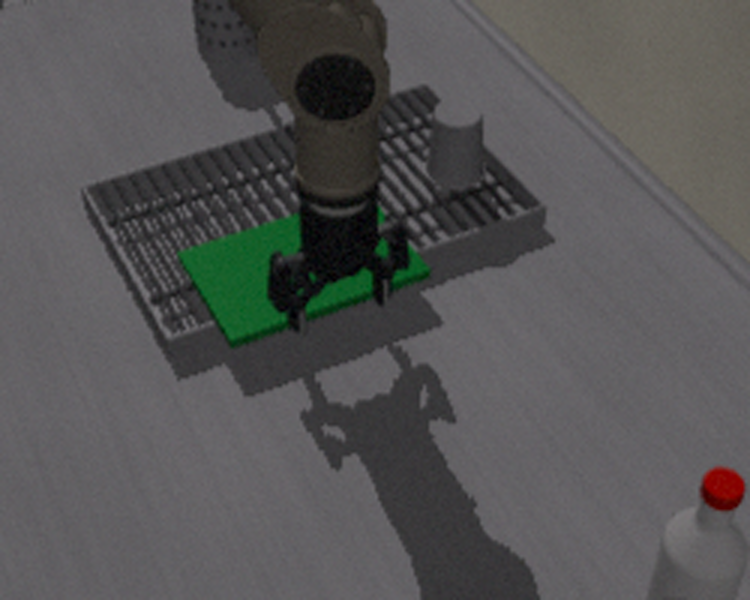

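{"api": "play_rows", "payload": {
  "commands": [
    [0.004,0,0,0],
    [0.004,0,0,0],
    [0.004,0,0,0],
    [0.004,0,0,0],
    [0.004,0,0,0]
  ]
}}

```text
t: 22.1
eef_pos: [0.5023, -0.0381, 0.1953]
tool_rot: [0.0, 0.7, 0.714, 0.0]
contact_force: [0.6, -4.2, 3.2]
gripper_width: 1.001
```

```bash
python3 look.py 14 side,top
```

```text
t 22.1 p [ 0.5023 -0.0381  0.1953] yawx 1.13 F [ 0.59 -4.17  3.22]
side 1083 [ 0.382 -0.029  0.037] [0.611 0.123 0.053]
[496.4  46.7] [228.1 151.8] 1.36 [[381.0, 120.0], [384.0, -32.0], [612.0, -27.0], [609.0, 125.0]]
top 1625 [0.388 0.002 0.033] [0.616 0.128 0.647]
[501.7  63.3] [227.5 125.3] 1.65 [[386.0, 123.0], [390.0, -3.0], [617.0, 4.0], [614.0, 129.0]]
```

View pics/side14.png

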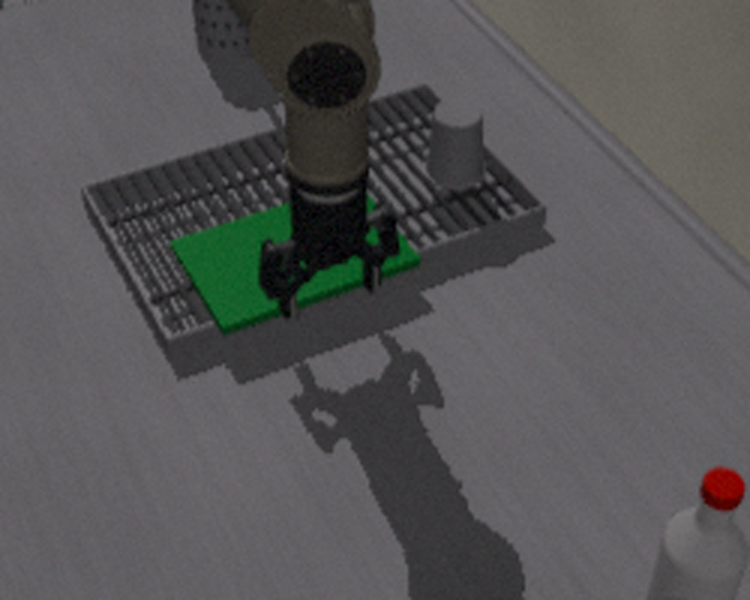

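{"api": "play_rows", "payload": {
  "commands": [
    [0.004,0,0,0],
    [0.004,0,0,0],
    [0.004,0,0,0],
    [0.004,0,0,0],
    [0.004,0,0,0],
    [0.004,0,0,0],
    [0.004,0,0,0],
    [0.004,0,0,0]
  ]
}}

```text
t: 23.0
eef_pos: [0.5015, -0.0059, 0.1952]
tool_rot: [-0.0, 0.7, 0.714, -0.0]
contact_force: [-0.4, -2.8, -0.5]
gripper_width: 0.998
```

{"api": "play_rows", "payload": {
  "commands": [
    [0.004,0,0,0],
    [0.004,0,0,0],
    [0.004,0,0,0],
    [0.004,0,0,0],
    [0.004,0,0,0],
    [0.004,0,0,0],
    [0.004,0,0,0],
    [0.004,0,0,0],
    [0.002,0,0,0]
  ]
}}

```text
t: 23.9
eef_pos: [0.5009, 0.0282, 0.1952]
tool_rot: [-0.0, 0.7, 0.714, 0.0]
contact_force: [0.4, -2.4, -0.6]
gripper_width: 1.0
```

```bash
python3 look.py 15 side,top
```

```text
t 23.9 p [0.5009 0.0282 0.1952] yawx 1.17 F [ 0.4  -2.41 -0.58]
side 984 [0.381 0.036 0.036] [0.611 0.189 0.052]
[495.7 112.7] [229.1 152.5] 0.55 [[380.0, 188.0], [382.0, 35.0], [611.0, 38.0], [610.0, 190.0]]
top 1104 [0.403 0.068 0.037] [0.613 0.192 0.573]
[507.5 129.6] [210.7 123.5] 0.75 [[401.0, 190.0], [403.0, 66.0], [614.0, 69.0], [612.0, 193.0]]
```

View pics/side15.png

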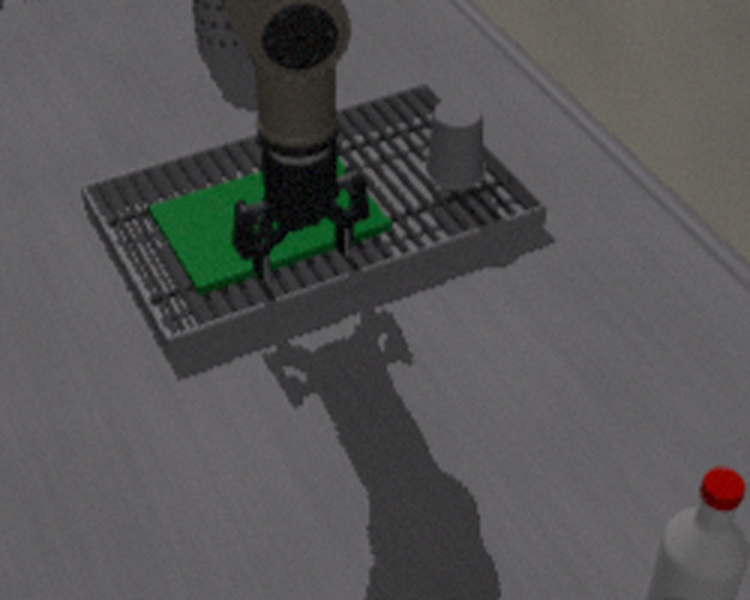

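The board is now fully on the grid, with its corners at about (200,290) and (388,230) well inside the rim. I'll retreat and check.

{"api": "play_rows", "payload": {
  "commands": [
    [-0.008,0,0,0],
    [-0.02,0,0,0],
    [-0.01,0,-0.03,0],
    [0,0,-0.04,0],
    [0,0,-0.04,0],
    [0,0,-0.04,0],
    [-0.04,0,-0.03,0],
    [-0.04,0,0,0],
    [-0.04,0,0,0],
    [-0.04,0,0,0],
    [-0.04,0,0,0],
    [-0.03,0,0,0],
    [-0.03,0,0,0],
    [0,0,0,0],
    [0,0,0,0]
  ]
}}

```text
t: 25.5
eef_pos: [0.5063, -0.2711, 0.3751]
tool_rot: [-0.0, 0.701, 0.713, 0.0]
contact_force: [-0.7, -0.2, 0.2]
gripper_width: 0.998
```

```bash
python3 look.py 16 side,top
python3 - <<'E'
from h import *
for n in ('top','side'):
    c=cam(n); w=xyz(c); g=green(c); g=cv2.morphologyEx(g.astype(np.uint8),cv2.MORPH_OPEN,np.ones((3,3)))>0
    P=w[g]; P=P[(P[:,2]>.034)&(P[:,2]<.06)]; r=rectfit(P[:,:2]); A=np.c_[P[:,:2]-P[:,:2].mean(0),np.ones(len(P))]; print(n,r,'plane',np.linalg.lstsq(A,P[:,2],rcond=None)[0].round(4))
    for nm,lo,hi,box in (('beaker',.05,.2,(.65,.95,-.15,.3)),('bottle',.03,.25,(.3,.95,-.8,-.4)),('can',.03,.3,(.3,.95,.32,.6))):
        m=(w[...,2]>lo)&(w[...,2]<hi)&(w[...,0]>box[0])&(w[...,0]<box[1])&(w[...,1]>box[2])&(w[...,1]<box[3])
        Q=w[m]; print(nm,len(Q),Q.min(0).round(3),Q.max(0).round(3))
E
```

```text
t 25.5 p [ 0.5063 -0.2711  0.3751] yawx 1.02 F [-0.73 -0.19  0.19]
side 1969 [0.379 0.037 0.037] [0.61  0.191 0.052]
[495.4 114.3] [229.5 153.1] 1.7 [[378.0, 187.0], [383.0, 34.0], [612.0, 41.0], [608.0, 194.0]]
top 4042 [0.383 0.039 0.   ] [0.616 0.193 0.051]
[498.9 115.5] [230.2 151.4] 1.35 [[382.0, 188.0], [386.0, 37.0], [616.0, 43.0], [612.0, 194.0]]
top ((498.6087646484375, 116.58607482910156), (229.73828125, 150.75706481933594), 1.5165146589279175) plane [0.0016 0.001  0.0431]
beaker 459 [0.697 0.074 0.05 ] [0.756 0.136 0.122]
bottle 136 [ 0.603 -0.509  0.122] [ 0.649 -0.479  0.204]
can 1229 [0.563 0.456 0.03 ] [0.653 0.562 0.243]
side ((495.2901916503906, 114.76762390136719), (228.04067993164062, 153.018798828125), 1.570509433746338) plane [ 0.0003 -0.0002  0.0456]Traceback (most recent call last):
  File "<stdin>", line 7, in <module>
    return umr_minimum(a, axis, None, out, keepdims, initial, where)
ValueError: zero-size array to reduction operation minimum which has no identity
```

View pics/top16.png

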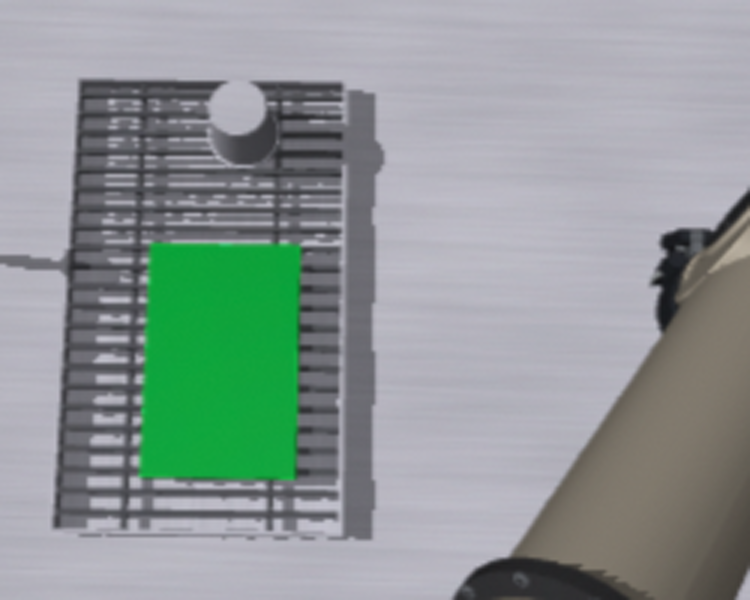

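View pics/side16.png

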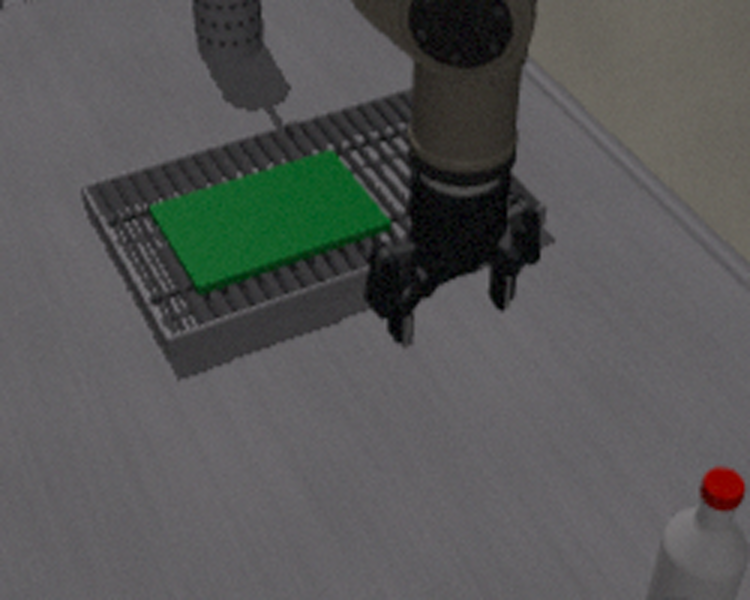

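Both views show the board plain side up on the grid: (141–300, 243–480) in the top crop, with margin on all sides. It is flat (top at 43 mm) and its yaw is within half a degree of the tray's. The beaker and canister read as before. The bottle is partly hidden by the arm in the top view but stands in its place. The robot touches nothing, so I'm handing in.

```bash
python3 -c "
from station import bot
print(bot.hand_in())"
```

```text
the job is handed in; nothing more can be done
None
```

The chopping board now lies flat on the draining tray's grid, groove side down, and the job is handed in at about 25.6 s of the 72 s allowed.

I squared the board up and pushed it against the tray's side. The open fingers carried its near edge up by friction until it stood on edge by itself. Pushing it from behind toppled it over the rim, and I slid it about 95 mm further so that nothing overhangs.

**Last checks:**
- **Position:** The board's centre is at about (0.498, 0.116) in the top view. Its near edge is about 40 mm inside the rim, and there is at least 50 mm to spare at the other tray sides.
- **Squareness:** Its yaw is about 1.5°, against the tray's 1.1°.
- **Height:** Its top face is flat at 43 mm, as expected for a 13 mm board on a 30 mm grid. The side camera read 45.6 mm, in line with that camera's offset on the other surfaces.
- **Force:** The highest force I read while the board was against the tray was about 12 N, below the 25 N at which its sides dent.
- **Other objects:** The beaker and canister read within 1 mm of where they started.
- **Robot:** It stands clear of everything, with the fingertips about 0.2 m above the drainboard.

**Incomplete:**
- **Bottle:** The arm partly hid it from the top camera. I checked it only from its visible part and by eye in the side picture, where it stands in place.
- **Beaker from the side:** The side-camera check of the objects stopped with an error because the arm hid the beaker, so it gave no readings for any of the three.

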